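Move the leak-tested exhaust filter to the aspirator and lock it

TASK

The exhaust filter has passed its leak test: squeeze its two side tabs together, turn it anticlockwise a sixth of a turn to free it from the test stand, and lift it straight out. Fit it in the socket on top of the white aspirator: tabs squeezed, push it gently down against the valve spring until its collar meets the flange, keep pressing lightly while you turn it a sixth of a turn clockwise until it stops, and let go, so that both tabs spring out into the notches and it is locked. Use only as much force as the plastic parts need, and leave the other things on the bench where they stand.

Things in the scene. Friction and masses are not known exactly. Their poses are not given: they have to be found in the camera images.
- filter: Exhaust filter: upright white ribbed plastic capsule, 39 mm in diameter, with a grey tab on each of two sides; 0.15 kg; locked in the test stand at the start. Origin: on its axis, at the underside of its collar (52 mm across, 3 mm thick); top at z = 49 mm. z up along the axis, tabs on its +y and -y sides, bayonet lugs on +x and -x. The same after half a turn.
- filter_grip (a point): Point on the filter's axis, 33 mm above its origin: where to squeeze the tabs from above, fingertips just over the rim. Each tab has an upright finger pad, 16 mm wide, 14 to 40 mm above the origin, its outer face 32 mm from the axis: 64 mm over both pads, 50 mm fully squeezed. A grip of 20 to 30 N is right; over 45 N on a tab breaks the plastic.
- filter_spigot (a point): Lower end of the filter's spigot, on the axis, 12.5 mm below its origin. The spigot is 28 mm in diameter. At its end two bayonet lugs stand out on the filter's +x and -x sides: to 20 mm from the axis, 40 degrees wide, 7.6 to 12.5 mm below the origin. Spigot and lugs are bevelled 2 mm at the lower end.
- tab_a (a joint): How far the tab on the filter's +y side is pushed in, m: 0 = sprung out, 0.007 = fully in (end stop). Spring 4 N at 0, 10 N at 0.007. Its tongue, 10 mm wide, 3 to 8 mm above the filter's origin, reaches 34 mm from the axis at 0 and 27 mm at 0.007: pushed in by 0.006 it clears the rim of a socket; in a notch it springs back to 0.
- tab_b (a joint): The same for the tab on the filter's -y side.
- test_stand: Leak-test stand, fixed: square aluminium plate, 116 x 116 x 12 mm, with a steel bayonet socket (72 mm across) in its middle and a small block with a dial gauge behind it (40 mm high, 53 to 87 mm from the axis). Origin: under the plate, on the socket's axis; z up, x towards the gauge.
- stand_port (a point): On the axis of the stand's socket, at the top of its flange, 32 mm above the bench; axes as the stand's. Both sockets are alike. Flange: ring of 31 mm bore, 6 mm thick, with two key slots, 51 degrees wide, which let the lugs pass only when the filter is turned +60 degrees (anticlockwise from above) from these axes, or 60 + 180. Locked: axes parallel to these. Spigot clearance 1.5 mm all round.
- stand_rim (a point): On the axis of the stand's socket, at the top of its rim, 42 mm above the bench. Rim (both sockets): 58 mm inside, 72 mm outside, 10 mm above the flange, with two notches 27 degrees wide on its +y and -y sides. The tongues stand in the notches when locked, so keep the tabs squeezed to leave, enter and turn. End stops lie 4 degrees past the locked angle and 6 past the entry angle.
- aspirator: Bench aspirator, fixed: low white case, 150 x 140 x 50 mm, with a grey bayonet socket (72 mm across) on top, and a black switch and small knob behind it (60 mm above the bench, 61 to 83 mm from the axis). Origin: under the case, on the socket's axis, 57 mm behind its front; z up, x towards switch and knob.
- aspirator_port (a point): On the axis of the aspirator's socket, at the top of its steel lock ring, 54 mm above the bench; axes as the aspirator's. The socket is screwed into the case at a different height each time: the top of its flange lies 20 to 34 mm above this point; find it by feel, it does not give way. More than 28 N on a socket breaks it. Else like stand_port: enter at +60 degrees, lock at 0.
- aspirator_valve (a joint): Brass spring valve in the well of the aspirator's socket, m pushed down: 0 = free, about 0.0024 under a locked filter. The spigot meets it 4 mm before the collar is on the flange; it pushes up with 5 N there and 8.5 N at 0.004 (collar on the flange). The lugs go under only with the collar within 1.6 mm of the flange: keep pressing lightly while turning. The stand has one too.
- bottle_100: Small screw-cap laboratory bottle, 56 mm in diameter, 110 mm high; origin under its centre. Leave alone.
- bottle_100b: The other small screw-cap bottle, same size. Leave alone.
- timer: Bench timer with three buttons, 68 x 64 x 19 mm, lying flat; origin under its centre. Leave alone.
- tape_roll: Roll of tape lying flat, 96 mm across, 18 mm high; origin under its centre. Leave alone.
- pen_blue: Marker pen lying between the task's things, 142 x 12 x 13 mm; origin under its centre. Leave alone.
There are look-alikes about, which are no part of the job. What is shaped like the filter but blue is not meant.

How it is judged:
By the outcome, as a careful person would: the job done as asked, in the order asked, and still so for the second after the job is handed in, with the robot touching nothing.
It also fails if it takes over 58 s, if anything falls off the work surface, if the arm or the gripper's body presses on something with over 40 N, if the wrist force passes 120 N, or if a joint passes its speed limit or range.

ROBOT

A 6-joint arm with a two-finger parallel gripper is mounted at the origin on a cart in front of the work surface, level with it; the furniture and walls round the work are solid. World frame = base frame: x ahead of the robot, y to its left, z up, the work surface at z = 0. Lengths are in m, angles in rad, forces in N, time in s.
With the tool pointing down it reaches from about 0.25 to 0.725 m from the base axis. Payload 4 kg.
Tool frame: the origin (TCP) lies midway between the tips of the shut fingers; the grasp point (between the pads) lies 19 mm behind it; z points along the fingers, y is the line along which they close (so a half turn about z gives the same grasp; the last joint's range is limited). The gripper opens to 85 mm and grips with 20 to 120 N. Pads are 22 mm wide; open, the fingers measure 114 mm over their backs; the gripper's body (76 mm by 85 mm) begins 54 mm behind the grasp point. The pads swing forward as they close: fully open they stand 13 mm farther back than shut.
Start: joints at [-1.173, 0.241, 0.005, 1.335, 0, 1.571], TCP at [0.194, -0.461, 0.231] pointing down, gripper open.
Joint ranges: [-2.72, 2.72], [-1.05, 1.87], [-1.09, 1.28], [-1.99, 2.15], [-1.42, 1.44], [-3.14, 3.14]. Speed limits (rad/s): [2.79, 2.79, 3.14, 3.14, 3.14, 3.14].

INTERFACE

Orientations are given as a unit quaternion [x, y, z, w].
In Python, from workcell import bot gives the robot as it stands.
- The arm moves only by the tool move_arm, never from a script. Its argument "motion" is a list of rows, each an object of numbers: "x", "y", "z": the shift along the tool's x, y, z in cm; "yaw": the turn about the tool's z in degrees. A call has 1 to 20 rows; each row is the pose to reach, as a shift and turn from the pose commanded when the call began, along the tool's axes at that moment; what a row does not reach only later rows make up. A row lasts 1/8 s, in which the tool goes at most 62.5 mm and 10.7 degrees, less where a joint would pass 70% of its speed; a pose out of reach is approached as far as the arm can. A call with a gripper value outside its range is refused whole. "gripper" is the opening, from -1 (shut) to 1 (fully open), set as the call begins (left out, the last holds). The fingers move at their own pace and stop on an object; the grip force is fixed at half the most. Time passes only in rows, so rows that repeat a pose let the fingers close. It gives the time, the measured TCP pose, the force, the opening and the grip force at its end, in the units of the state.
- bot.get_obs(): the state, without advancing time (a new reading comes with each control period).
- bot.camera(name): name is "scene" or "top" or "wrist"; returns the picture (400x640x3 uint8, blue, green, red); there is no depth.
- bot.camera_model(name): a dict with "K" (3x3 intrinsics, pixels), "world_from_camera" (4x4, takes a point from camera to world coordinates). Camera axes: x right, y down, z forward; pixel columns grow to the right and rows downward; lengths in m; the calibration is good to about 2 mm. A picture is of the moment at which its call begins: read the wrist's pose just before it. camera_model takes no time and is no camera call; for the wrist camera it gives the pose at the moment of the call.
- bot.job_done(): hands the job in; it is judged then, once.
Trained networks look in the newest picture that a camera, given by its name, has taken for a name from the list of things; names that differ only in an ending like _2 or _b are one class to them, and where a whole thing is asked for, a point or a joint stands for the part that bears it (a point fixed in the world has none). Each returns a list of dicts, best first, with "score" (0 to 1); they miss things now and then, are a little off and sometimes report something else, mostly with a low value. They report only what shows in the picture. A call takes as long as a camera call. They do not tell look-alikes from the thing itself.
- bot.cut_out(camera, name): "mask" (400x640 bool, what is visible of it) and "centre" ([row, column] in pixels, amid what is visible of it).
The state is a dict: "clock": time; "joint_pos": joint angles; "joint_vel": joint speeds; "tau": joint torques, N m; "eef_pos": TCP position; "tool_rot": TCP orientation; "ft_force": force on the tool from outside, world axes, zero at the start; "ft_torque": the same for the moment, N m; "grip_width": finger opening in m; "grasp_force": force on a finger pad.
Only numpy, scipy, OpenCV 4.12 (cv2) and the standard library are available. Lean on these libraries where they do the work, as an engineer would, in place of code of your own. Each camera call takes 0.05 s, during which the arm holds its last target. There are 200 camera calls.

## Working session

There is one attempt and no reset: what is moved stays moved. The work goes in short steps, Python scripts to look and compute and a tool call to move; the robot and the scene stay as the last step left them, time stands still between calls to the robot, and variables do not carry over. Pictures are saved under pics/ and viewed, at most 10 in all, crops included, and the job is handed in when it is done.

Besides the shell and the picture viewer there is one more tool, called after "Call:" as a command line: name --argument value ..., lists and objects as JSON in quotes. move_arm: Moves the arm, as the interface text tells. Its arguments: {"type":"object","properties":{"motion":{"type":"array"},"gripper":{"type":"number"}},"required":["motion"]}

```bash
mkdir -p pics; cat > h.py <<'E'
import numpy as np, cv2
from workcell import bot
def ray(cam,rc,z):
    m=bot.camera_model(cam);T=np.array(m["world_from_camera"]);K=np.array(m["K"])
    d=T[:3,:3]@np.linalg.inv(K)@[rc[1],rc[0],1]
    return T[:3,3]+d*(z-T[2,3])/d[2]
def pix(cam,p):
    m=bot.camera_model(cam);T=np.linalg.inv(np.array(m["world_from_camera"]));K=np.array(m["K"])
    q=K@(T[:3,:3]@np.array(p)+T[:3,3]);return q[:2]/q[2]
E
python3 - <<'E'
from h import *
for c in("top","scene"):
    cv2.imwrite(f"pics/{c}0.png",bot.camera(c))
    T=np.array(bot.camera_model(c)["world_from_camera"]);print(c,T[:3,3].round(3),T[:3,2].round(2),np.array(bot.camera_model(c)["K"])[0,0])
    for n,z in(("filter",.06),("test_stand",.012),("aspirator",.05)):
        for d in bot.cut_out(c,n)[:3]:
            print(n,round(d["score"],2),np.round(d["centre"]),d["mask"].sum(),ray(c,d["centre"],z).round(3))
o=bot.get_obs();print(o["clock"],o["tool_rot"],o["ft_force"])
E
```

```text
top [ 0.475 -0.012  1.263] [ 0.08  0.01 -1.  ] 512.2364497159418
filter 0.8 [253. 241.] 426 [0.449 0.181 0.06 ]
filter 0.57 [193. 254.] 396 [0.589 0.15  0.06 ]
filter 0.29 [279. 297.] 722 [0.386 0.051 0.06 ]
test_stand 0.97 [185. 258.] 2096 [0.613 0.145 0.012]
test_stand 0.47 [195. 254.] 407 [0.588 0.157 0.012]
aspirator 0.68 [181. 386.] 3789 [ 0.613 -0.164  0.05 ]
scene [0.131 0.609 0.472] [ 0.51 -0.71 -0.48] 399.8137427574581
filter 0.97 [283. 309.] 961 [0.429 0.218 0.06 ]
filter 0.96 [239. 262.] 764 [0.576 0.166 0.06 ]
filter 0.15 [256. 256.] 2376 [0.548 0.211 0.06 ]
test_stand 0.74 [257. 256.] 2435 [0.593 0.168 0.012]
test_stand 0.19 [235. 260.] 773 [0.641 0.106 0.012]
aspirator 0.67 [184. 343.] 2663 [ 0.583 -0.13   0.05 ]
aspirator 0.53 [234. 257.] 830 [0.605 0.148 0.05 ]
0.4 [ 9.80288168e-01  1.97572970e-01 -2.33734018e-05 -1.72322539e-04] [-0.23201575  0.13637539  0.17446001]
```

View pics/top0.png

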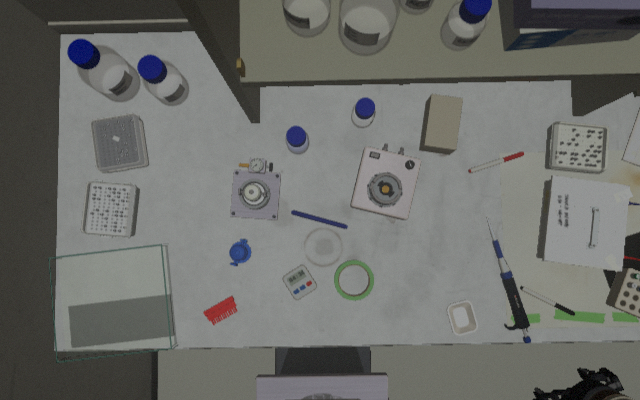

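View pics/scene0.png

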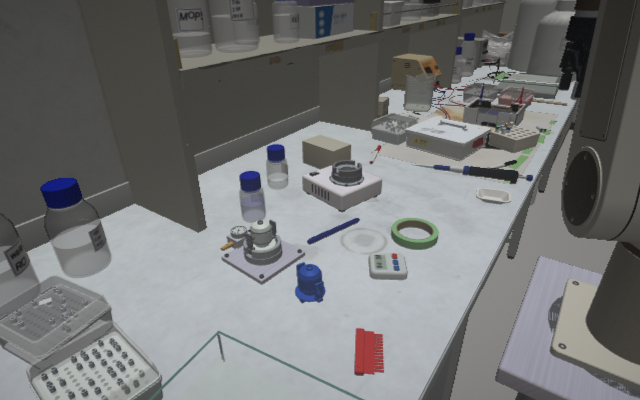

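The top view shows the white filter in the stand at about (row 193, col 254), with the blue look-alike at (253, 241). The aspirator socket is at (187, 385), and the gauge and switch point up the image (+x). Next I'll work out the orientations.

```bash
python3 - <<'E'
from h import *
im=bot.camera("top")
for n,z in(("test_stand",.012),("aspirator",.05)):
    m=bot.cut_out("top",n)[0]["mask"]
    m=cv2.morphologyEx(m.astype(np.uint8),cv2.MORPH_OPEN,np.ones((13,13)))
    ys,xs=np.nonzero(m)
    P=np.array([ray("top",(a,b),z)[:2] for a,b in zip(ys,xs)],np.float32)
    print(n,cv2.minAreaRect(P))
print("filter",ray("top",(193,254),.075),"socket",ray("top",(187,385.5),.09),ray("top",(187,385.5),.075))
a=cv2.resize(im[140:225,225:290],None,fx=6,fy=6,interpolation=2)
b=cv2.resize(im[140:225,350:425],None,fx=6,fy=6,interpolation=2)
cv2.imwrite("pics/c.png",np.hstack([a[:,:390],b[:,:400]]))
E
```

```text
test_stand ((0.6063337922096252, 0.15104365348815918), (0.11562003195285797, 0.14624671638011932), 84.31954193115234)Traceback (most recent call last):
  File "<stdin>", line 7, in <module>
  File "h.py", line 4, in ray
    m=bot.camera_model(cam);T=np.array(m["world_from_camera"]);K=np.array(m["K"])
ValueError: time passes only in moves, steps and waits
```

```bash
cat > h.py <<'E'
import numpy as np, cv2
from workcell import bot
C={}
def cm(cam):
    if cam not in C:
        m=bot.camera_model(cam);C[cam]=np.array(m["world_from_camera"]),np.array(m["K"])
    return C[cam]
def ray(cam,rc,z):
    T,K=cm(cam)
    d=T[:3,:3]@np.linalg.inv(K)@[rc[1],rc[0],1]
    return T[:3,3]+d*(z-T[2,3])/d[2]
def pix(cam,p):
    T,K=cm(cam);T=np.linalg.inv(T)
    q=K@(T[:3,:3]@np.array(p)+T[:3,3]);return q[:2]/q[2]
E
python3 - <<'E'
from h import *
im=bot.camera("top")
for n,z in(("test_stand",.012),("aspirator",.05)):
    m=bot.cut_out("top",n)[0]["mask"]
    m=cv2.morphologyEx(m.astype(np.uint8),cv2.MORPH_OPEN,np.ones((13,13)))
    ys,xs=np.nonzero(m)
    P=np.array([ray("top",(a,b),z)[:2] for a,b in zip(ys,xs)],np.float32)
    print(n,cv2.minAreaRect(P))
print("filter",ray("top",(193,254),.075),"socket",ray("top",(187,385.5),.09),ray("top",(187,385.5),.075))
a=cv2.resize(im[140:225,225:290],None,fx=6,fy=6,interpolation=2)
b=cv2.resize(im[140:225,350:425],None,fx=6,fy=6,interpolation=2)
cv2.imwrite("pics/c.png",np.hstack([a[:,:390],b[:,:400]]))
E
```

```text
test_stand ((0.60615473985672, 0.15056940913200378), (0.1179034486413002, 0.14595536887645721), 84.67134094238281)
aspirator ((0.6106877326965332, -0.16295340657234192), (0.1410522609949112, 0.1542295515537262), 75.58404541015625)
filter [0.58778278 0.14708296 0.075     ] socket [ 0.59414918 -0.15760224  0.09      ] [ 0.5956794  -0.15946069  0.075     ]
```

View pics/c.png

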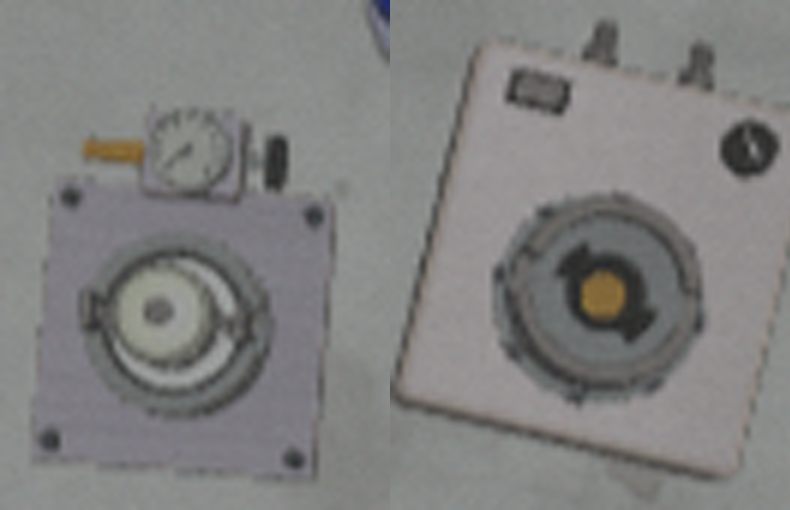

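The stand's yaw is about -5° and the aspirator's about -14.5°. With the tool x axis near 175°, the last joint stays in range for both turns. I'll go above the stand.

Call:
move_arm --motion '[{"x": 3.7,"y": -2.6,"z": 0.2,"yaw": -9.5},{"x": 7.5,"y": -5.1,"z": 0.4,"yaw": -19},{"x": 11.2,"y": -7.7,"z": 0.6,"yaw": -28.5},{"x": 15,"y": -10.2,"z": 0.8,"yaw": -38},{"x": 18.7,"y": -12.8,"z": 1,"yaw": -47.5},{"x": 22.5,"y": -15.3,"z": 1.2,"yaw": -57},{"x": 26.2,"y": -17.9,"z": 1.4,"yaw": -66.5},{"x": 30,"y": -20.4,"z": 1.6,"yaw": -76},{"x": 33.7,"y": -23,"z": 1.8,"yaw": -85.5},{"x": 37.4,"y": -25.5,"z": 2,"yaw": -95},{"x": 41.2,"y": -28,"z": 2.2,"yaw": -104.5},{"x": 44.9,"y": -30.6,"z": 2.4,"yaw": -114},{"x": 48.7,"y": -33.1,"z": 2.6,"yaw": -123.5},{"x": 52.4,"y": -35.7,"z": 2.8,"yaw": -133},{"x": 56.2,"y": -38.2,"z": 3,"yaw": -142.5},{"x": 59.9,"y": -40.8,"z": 3.2,"yaw": -152},{"x": 59.9,"y": -40.8,"z": 3.2,"yaw": -152},{"x": 59.9,"y": -40.8,"z": 3.2,"yaw": -152}]' --gripper 1

```text
clock: 2.95
eef_pos: [0.5874, 0.1469, 0.1989]
tool_rot: [0.046, 0.999, -0.0, -0.001]
ft_force: [-0.2, -0.5, -0.4]
grip_width: 0.0855
grasp_force: 0.0
```

```bash
python3 - <<'E'
from h import *
o=bot.get_obs();print(o["clock"],o["eef_pos"],o["tool_rot"],o["joint_pos"],o["grip_width"],o["ft_force"])
T,K=cm("wrist");print(T.round(3))
im=bot.camera("wrist")
for n,z in(("filter",.06),("test_stand",.012)):
    for d in bot.cut_out("wrist",n)[:2]:
        c,r=d["centre"][::-1],0;print(n,round(d["score"],2),d["centre"],d["mask"].sum(),ray("wrist",d["centre"],z))
for z,R in((.081,.0195),(.042,.036),(.035,.026)):
    pass
cv2.imwrite("pics/w1.png",im)
E
```

```text
2.95 [0.58738653 0.14693426 0.1988858 ] [ 4.57840968e-02  9.98951121e-01 -3.86775838e-04 -5.69461868e-04] [ 2.45326623e-01  4.67357415e-01  2.48123139e-01  1.35287508e+00
 -4.14094109e-04  3.36927131e-01] 0.08547878033655 [-0.23357337 -0.47299463 -0.42211445]
[[ 0.092  0.959  0.267  0.52 ]
 [ 0.996 -0.089 -0.025  0.153]
 [-0.     0.268 -0.963  0.341]
 [ 0.     0.     0.     1.   ]]
filter 0.75 [25.5, 352.4] 2861 [0.46309244 0.18511062 0.06      ]
filter 0.58 [186.2, 325.9] 2880 [0.58843829 0.15381321 0.06      ]
test_stand 0.58 [156.1, 324.6] 11378 [0.56909841 0.15529274 0.012     ]
```

View pics/w1.png

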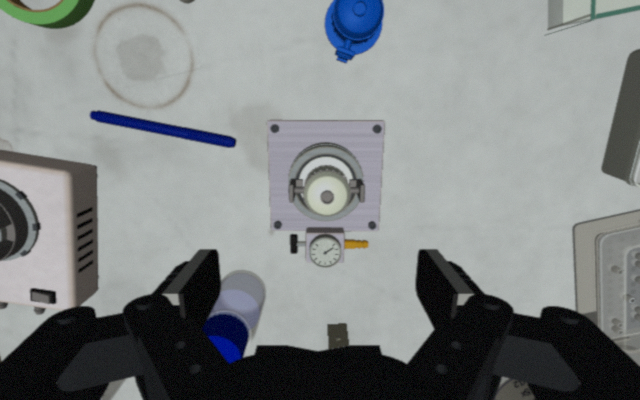

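The filter's top knob is at about (col 327, row 197) and its pads are at cols 296 and 359. The plate screws are at (275,128), (377,128), (277,225) and (373,225).

```bash
python3 - <<'E'
from h import *
bot.camera("wrist")
d=[d for d in bot.cut_out("wrist","test_stand")][0]
for z,p in((.081,(197,327)),(.012,(128,275)),(.012,(128,377)),(.012,(225,277)),(.012,(225,373)),(.012,(121,267)),(.012,(121,384)),(.072,(190,296)),(.072,(188,359))):
    print(p,ray("wrist",p,z).round(4))
im=bot.camera("wrist")
m=cv2.cvtColor(im,6);m=cv2.medianBlur(m,3)
cv2.imwrite("pics/w2.png",cv2.resize(im[110:250,255:395],None,fx=4,fy=4,interpolation=2))
E
```

```text
(197, 327) [0.5932 0.1532 0.081 ]
(128, 275) [0.5377 0.1086 0.012 ]
(128, 377) [0.547  0.2083 0.012 ]
(225, 277) [0.6384 0.0978 0.012 ]
(225, 373) [0.6479 0.1996 0.012 ]
(121, 267) [0.5304 0.1017 0.012 ]
(121, 384) [0.541  0.2154 0.012 ]
(190, 296) [0.5872 0.1277 0.072 ]
(188, 359) [0.5904 0.1808 0.072 ]
```

View pics/w2.png

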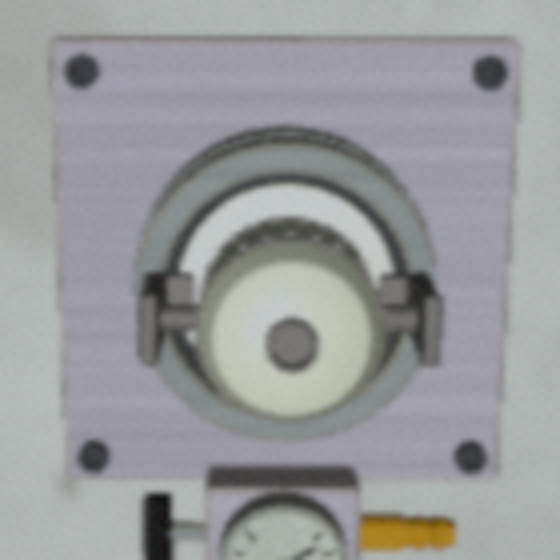

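The axis is at about (0.5925, 0.1537), and screws and knob agree. I'll descend with the correction.

Call:
move_arm --motion '[{"x": -0.4,"y": 0.7,"z": 4},{"x": -0.4,"y": 0.7,"z": 8},{"x": -0.4,"y": 0.7,"z": 12},{"x": -0.4,"y": 0.7,"z": 14},{"x": -0.4,"y": 0.7,"z": 15.5},{"x": -0.4,"y": 0.7,"z": 15.5},{"x": -0.4,"y": 0.7,"z": 15.5}]' --gripper 0.6

```text
invalid input at $.motion[0]: expected keys x, y, z, yaw
```

Call:
move_arm --motion '[{"x": 0},{"x": 0},{"x": 0},{"x": 0}]' --gripper 0.4

```text
invalid input at $.motion[0]: expected keys x, y, z, yaw
```

```bash
python3 - <<'E'
from h import *
o=bot.get_obs();print(o["clock"],o["eef_pos"],o["grip_width"],o["ft_force"],o["ft_torque"],o["grasp_force"])
cv2.imwrite("pics/w3.png",bot.camera("wrist")[100:,:])
E
```

```text
3.25 [0.58769984 0.1463267  0.19985391] 0.08537562747036309 [-0.14119972 -0.19560321 -0.39086469] [0.00183809 0.04047169 0.029872  ] 0.0
```

View pics/w3.png

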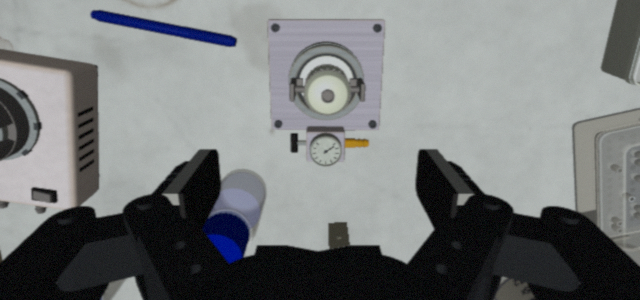

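Nothing moved: every row needs all four keys. The view is the same as before.

Call:
move_arm --motion '[{"x": -0.5,"y": 0.7,"z": 4,"yaw": 0},{"x": -0.5,"y": 0.7,"z": 8,"yaw": 0},{"x": -0.5,"y": 0.7,"z": 12,"yaw": 0},{"x": -0.5,"y": 0.7,"z": 14,"yaw": 0},{"x": -0.5,"y": 0.7,"z": 15.5,"yaw": 0},{"x": -0.5,"y": 0.7,"z": 15.5,"yaw": 0}]' --gripper 0.7

```text
clock: 4.05
eef_pos: [0.5928, 0.1534, 0.0434]
tool_rot: [0.046, 0.999, -0.0, -0.001]
ft_force: [0.1, -0.4, 0.1]
grip_width: 0.0727
grasp_force: 0.0
```

Call:
move_arm --motion '[{"x": 0,"y": 0,"z": 0,"yaw": 0},{"x": 0,"y": 0,"z": 0,"yaw": 0},{"x": 0,"y": 0,"z": 0,"yaw": 0}]' --gripper 0.43

```text
clock: 4.42
eef_pos: [0.5941, 0.1539, 0.0455]
tool_rot: [0.045, 0.999, 0.0, 0.001]
ft_force: [-1.6, -0.3, 3.3]
grip_width: 0.0611
grasp_force: 4.8
```

```bash
python3 - <<'E'
from h import *
o=bot.get_obs();print(o["clock"],o["eef_pos"],o["grip_width"],o["ft_force"],o["ft_torque"],o["grasp_force"])
cv2.imwrite("pics/w4.png",bot.camera("wrist")[100:,:])
E
```

```text
4.425 [0.59412822 0.15391322 0.04551645] 0.06106042057557807 [-1.56568185 -0.32230838  3.29893094] [-0.10084556  0.33237039  0.03507036] 4.816348180174828
```

View pics/w4.png

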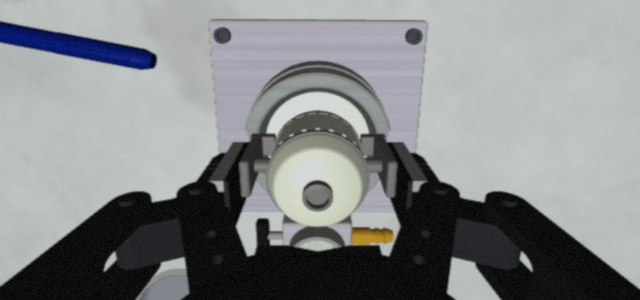

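Both pads sit on the two tabs, centred, with 4.8 N of grip. I'll close gradually.

Call:
move_arm --motion '[{"x": 0,"y": 0,"z": 0,"yaw": 0},{"x": 0,"y": 0,"z": 0,"yaw": 0},{"x": 0,"y": 0,"z": 0,"yaw": 0}]' --gripper 0.26

```text
clock: 4.85
eef_pos: [0.5942, 0.154, 0.0457]
tool_rot: [0.045, 0.999, 0.0, 0.001]
ft_force: [-1.6, -0.3, 6.9]
grip_width: 0.054
grasp_force: 8.0
```

Call:
move_arm --motion '[{"x": 0,"y": 0,"z": 0,"yaw": 0},{"x": 0,"y": 0,"z": 0,"yaw": 0}]' --gripper 0.2

```text
clock: 5.1
eef_pos: [0.5943, 0.154, 0.0461]
tool_rot: [0.045, 0.999, 0.0, 0.001]
ft_force: [-2.2, 0.1, 7.9]
grip_width: 0.0514
grasp_force: 9.1
```

Call:
move_arm --motion '[{"x": 0,"y": 0,"z": 0,"yaw": 0},{"x": 0,"y": 0,"z": 0,"yaw": 0}]' --gripper 0.175

```text
clock: 5.35
eef_pos: [0.5943, 0.154, 0.0463]
tool_rot: [0.045, 0.999, 0.0, 0.001]
ft_force: [-3.1, -0.7, 9.4]
grip_width: 0.0501
grasp_force: 9.7
```

Call:
move_arm --motion '[{"x": 0,"y": 0,"z": -0.1,"yaw": 0},{"x": 0,"y": 0,"z": -0.1,"yaw": 0}]' --gripper 0.16

```text
clock: 5.6
eef_pos: [0.5943, 0.1537, 0.0468]
tool_rot: [0.045, 0.999, 0.0, 0.001]
ft_force: [-0.7, -1.0, 7.2]
grip_width: 0.0499
grasp_force: 10.3
```

Call:
move_arm --motion '[{"x": 0,"y": 0,"z": 0,"yaw": 0},{"x": 0,"y": 0,"z": 0,"yaw": 0}]' --gripper 0.145

```text
clock: 5.85
eef_pos: [0.5942, 0.1537, 0.0467]
tool_rot: [0.045, 0.999, 0.0, 0.001]
ft_force: [-0.9, -1.0, 8.1]
grip_width: 0.0489
grasp_force: 16.7
```

Call:
move_arm --motion '[{"x": 0,"y": 0,"z": -0.1,"yaw": 0},{"x": 0,"y": 0,"z": -0.1,"yaw": 0}]' --gripper 0.13

```text
clock: 6.1
eef_pos: [0.5942, 0.1537, 0.0477]
tool_rot: [0.046, 0.999, 0.0, 0.001]
ft_force: [-1.8, -0.7, 6.4]
grip_width: 0.0488
grasp_force: 24.6
```

Call:
move_arm --motion '[{"x": 0,"y": 0,"z": 0,"yaw": -5},{"x": 0,"y": 0,"z": 0,"yaw": -10},{"x": 0,"y": 0,"z": 0,"yaw": -15},{"x": 0,"y": 0,"z": 0,"yaw": -20},{"x": 0,"y": 0,"z": 0,"yaw": -20}]'

```text
clock: 6.72
eef_pos: [0.5948, 0.1545, 0.0479]
tool_rot: [-0.129, 0.992, 0.001, 0.002]
ft_force: [-0.7, 1.5, 5.4]
grip_width: 0.0487
grasp_force: 24.6
```

Call:
move_arm --motion '[{"x": 0,"y": 0,"z": 0,"yaw": -5},{"x": 0,"y": 0,"z": 0,"yaw": -10},{"x": 0,"y": 0,"z": 0,"yaw": -15},{"x": 0,"y": 0,"z": 0,"yaw": -20},{"x": 0,"y": 0,"z": 0,"yaw": -25},{"x": 0,"y": 0,"z": 0,"yaw": -30},{"x": 0,"y": 0,"z": 0,"yaw": -35},{"x": 0,"y": 0,"z": 0,"yaw": -40},{"x": 0,"y": 0,"z": 0,"yaw": -40}]'

```text
clock: 7.85
eef_pos: [0.5937, 0.1551, 0.0475]
tool_rot: [-0.461, 0.888, 0.001, 0.001]
ft_force: [-2.9, 2.4, 5.9]
grip_width: 0.0487
grasp_force: 24.6
```

```bash
python3 - <<'E'
from h import *
o=bot.get_obs();q=o["tool_rot"];print(o["ft_force"],o["ft_torque"],2*np.degrees(np.arctan2(q[1],q[0])))
cv2.imwrite("pics/w5.png",bot.camera("wrist")[100:,:])
E
```

```text
[-2.9205587   2.36834323  5.87252953] [0.49479937 0.61552212 0.01749578] 234.87212540746904
```

View pics/w5.png

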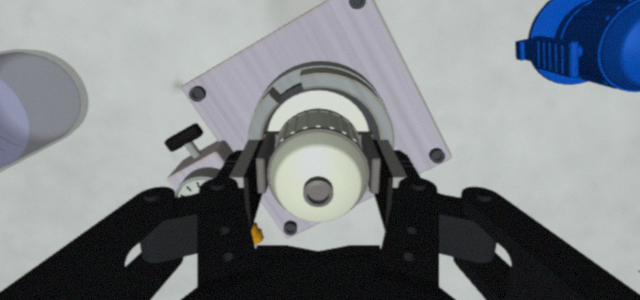

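The filter turned with the gripper and the rim notch shows at (285, 92 in the crop), so it has left the locked position. I'll lift gently.

Call:
move_arm --motion '[{"x": 0,"y": 0,"z": -0.2,"yaw": 0},{"x": 0,"y": 0,"z": -0.4,"yaw": 0},{"x": 0,"y": 0,"z": -0.6,"yaw": 0},{"x": 0,"y": 0,"z": -0.8,"yaw": 0},{"x": 0,"y": 0,"z": -0.8,"yaw": 0}]'

```text
clock: 8.52
eef_pos: [0.5929, 0.1545, 0.0533]
tool_rot: [-0.46, 0.888, 0.001, -0.0]
ft_force: [-0.2, 4.7, -2.9]
grip_width: 0.0487
grasp_force: 23.0
```

Call:
move_arm --motion '[{"x": 0,"y": 0,"z": -0.3,"yaw": 0},{"x": 0,"y": 0,"z": -0.6,"yaw": 0},{"x": 0,"y": 0,"z": -0.9,"yaw": 0},{"x": 0,"y": 0,"z": -1.4,"yaw": 0},{"x": 0,"y": 0,"z": -2,"yaw": 0},{"x": 0,"y": 0,"z": -2,"yaw": 0}]'

```text
clock: 9.28
eef_pos: [0.5942, 0.1537, 0.0753]
tool_rot: [-0.46, 0.888, -0.0, 0.001]
ft_force: [0.7, -0.2, -1.5]
grip_width: 0.0488
grasp_force: 23.5
```

Free: only its weight remains on the wrist. I'll raise it, then go beside the aspirator and look.

Call:
move_arm --motion '[{"x": 0,"y": 0,"z": -3,"yaw": 0},{"x": 0,"y": 0,"z": -7,"yaw": 0},{"x": 1.5,"y": -1.5,"z": -11.5,"yaw": 1},{"x": 4.5,"y": -4.5,"z": -11.5,"yaw": 3},{"x": 8,"y": -8,"z": -11.5,"yaw": 5},{"x": 11.5,"y": -11.3,"z": -11.5,"yaw": 7},{"x": 15,"y": -14.7,"z": -11.5,"yaw": 9.2},{"x": 18,"y": -17.6,"z": -11.5,"yaw": 9.2},{"x": 19.5,"y": -19.1,"z": -11.5,"yaw": 9.2},{"x": 19.5,"y": -19.1,"z": -11.5,"yaw": 9.2},{"x": 19.5,"y": -19.1,"z": -11.5,"yaw": 9.2}]'

```text
clock: 10.65
eef_pos: [0.637, -0.1145, 0.1892]
tool_rot: [-0.388, 0.922, 0.0, -0.0]
ft_force: [-0.5, 0.3, -2.1]
grip_width: 0.0486
grasp_force: 23.5
```

```bash
python3 - <<'E'
from h import *
o=bot.get_obs();q=o["tool_rot"];print(o["clock"],o["eef_pos"],2*np.degrees(np.arctan2(q[1],q[0])),o["grasp_force"],o["joint_pos"][5])
T,K=cm("wrist");np.savez("cam.npz",T=T,K=K)
im=bot.camera("wrist");cv2.imwrite("pics/w6.png",im)
for d in bot.cut_out("wrist","aspirator")[:2]: print(d["score"],d["centre"],d["mask"].sum())
E
```

```text
10.65 [ 0.63695337 -0.11447952  0.18915937] 225.66072846314128 23.460384607315063 -0.9750715517328986
0.7 [117.1, 300.7] 29193
0.36 [111.8, 622.5] 3329
```

View pics/w6.png

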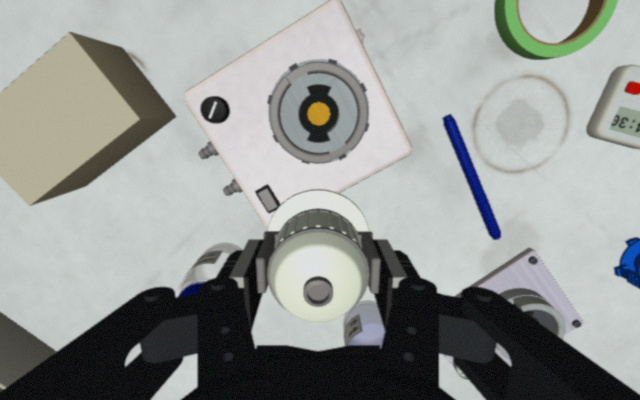

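The socket is in clear view: rim about (cols 268–370, rows 59–163), brass valve at (318, 113), key slots along the image's vertical. That matches the lug direction.

```bash
python3 - <<'E'
from h import *
im=bot.camera("wrist");T,K=cm("wrist");print(K[0,0],T[:3,3],T[:3,2])
for z in(.084,.098): print(z,ray("wrist",(111,319),z),"diam",np.linalg.norm(ray("wrist",(111,268),z)-ray("wrist",(111,370),z)))
for z in(.064,.08): print("valve",z,ray("wrist",(113,318),z))
h=cv2.cvtColor(im,cv2.COLOR_BGR2HSV)
o=((h[...,1]>120)&(h[...,0]<30)).astype(np.uint8)[60:170,260:380]
ys,xs=np.nonzero(o);print("orange",ys.mean()+60,xs.mean()+260,len(xs))
k=(h[...,2]<60).astype(np.uint8)[75:155,280:360];ys,xs=np.nonzero(k)
r=np.hypot(ys+75-113,xs+280-318);s=(r>17)&(r<32)
c=np.cov(xs[s],ys[s]);w,v=np.linalg.eigh(c);a,b=v[:,1]
print("slots",s.sum(),ys[s].mean()+75,xs[s].mean()+280)
d=ray("wrist",(113+20*b,318+20*a),.09)-ray("wrist",(113-20*b,318-20*a),.09);print("slot dir",np.degrees(np.arctan2(d[1],d[0])))
m=bot.cut_out("wrist","aspirator")[0]["mask"]
e=cv2.Canny(im,60,150)
g=[]
for l in cv2.HoughLinesP(e[0:210,180:420],1,np.pi/720,40,minLineLength=60,maxLineGap=8)[:,0]:
    p=ray("wrist",(l[1],l[0]+180),.05);q=ray("wrist",(l[3],l[2]+180),.05);d=q-p;g.append(round(np.degrees(np.arctan2(d[1],d[0]))%90,1))
print(g)
E
```

```text
329.2217274316189 [ 0.59007277 -0.16313262  0.33119891] [ 0.18798993  0.19303214 -0.96301526]
0.084 [ 0.59210526 -0.1596006   0.084     ] diam 0.07408471033544052
0.098 [ 0.59199015 -0.15980063  0.098     ] diam 0.06988895575858503
valve 0.064 [ 0.59389398 -0.15877469  0.064     ]
valve 0.08 [ 0.59366516 -0.15903564  0.08      ]
orange 112.88865979381444 318.12371134020617 485
slots 620 111.53387096774193 318.39032258064515
slot dir 44.384057812660984
[np.float64(75.1), np.float64(75.3), np.float64(75.0), np.float64(74.9), np.float64(74.9), np.float64(73.8), np.float64(75.5), np.float64(75.2), np.float64(74.8)]
```

Call:
move_arm --motion '[{"x": 3,"y": 0,"z": 2,"yaw": 0.5},{"x": 5.5,"y": 0,"z": 4,"yaw": 0.5},{"x": 6.3,"y": 0,"z": 5.7,"yaw": 0.5},{"x": 6.3,"y": 0,"z": 6.2,"yaw": 0.5},{"x": 6.3,"y": 0,"z": 6.6,"yaw": 0.5},{"x": 6.3,"y": 0,"z": 7,"yaw": 0.5},{"x": 6.3,"y": 0,"z": 7.3,"yaw": 0.5},{"x": 6.3,"y": 0,"z": 7.3,"yaw": 0.5}]'

```text
clock: 11.85
eef_pos: [0.5931, -0.1605, 0.1162]
tool_rot: [-0.384, 0.924, 0.0, -0.0]
ft_force: [0.3, 0.2, -1.3]
grip_width: 0.0484
grasp_force: 23.5
```

Call:
move_arm --motion '[{"x": 0,"y": 0,"z": 0.15,"yaw": 0},{"x": 0,"y": 0,"z": 0.3,"yaw": 0},{"x": 0,"y": 0,"z": 0.3,"yaw": 0}]'

```text
clock: 12.22
eef_pos: [0.5929, -0.1607, 0.1132]
tool_rot: [-0.383, 0.924, 0.0, -0.0]
ft_force: [-0.8, 0.2, -2.4]
grip_width: 0.0487
grasp_force: 23.5
```

Call:
move_arm --motion '[{"x": 0,"y": 0,"z": 0.15,"yaw": 0},{"x": 0,"y": 0,"z": 0.3,"yaw": 0},{"x": 0,"y": 0,"z": 0.3,"yaw": 0}]'

```text
clock: 12.6
eef_pos: [0.5929, -0.1607, 0.1101]
tool_rot: [-0.383, 0.924, 0.0, -0.0]
ft_force: [-0.1, 0.2, -0.7]
grip_width: 0.0487
grasp_force: 23.5
```

Call:
move_arm --motion '[{"x": 0,"y": 0,"z": 0.15,"yaw": 0},{"x": 0,"y": 0,"z": 0.3,"yaw": 0},{"x": 0,"y": 0,"z": 0.3,"yaw": 0}]'

```text
clock: 12.98
eef_pos: [0.5929, -0.1607, 0.1071]
tool_rot: [-0.383, 0.924, 0.0, -0.0]
ft_force: [-0.4, 0.8, -1.8]
grip_width: 0.0487
grasp_force: 23.5
```

Call:
move_arm --motion '[{"x": -0.1,"y": 0.05,"z": 0.1,"yaw": 0},{"x": -0.1,"y": 0.05,"z": 0.25,"yaw": 0},{"x": -0.1,"y": 0.05,"z": 0.25,"yaw": 0}]'

```text
clock: 13.35
eef_pos: [0.5933, -0.1596, 0.1046]
tool_rot: [-0.383, 0.924, 0.0, -0.0]
ft_force: [0.2, -0.3, -1.1]
grip_width: 0.0489
grasp_force: 23.5
```

Call:
move_arm --motion '[{"x": 0,"y": 0,"z": 0.1,"yaw": 0},{"x": 0,"y": 0,"z": 0.25,"yaw": 0},{"x": 0,"y": 0,"z": 0.25,"yaw": 0}]'

```text
clock: 13.72
eef_pos: [0.5938, -0.1595, 0.1025]
tool_rot: [-0.384, 0.924, -0.0, 0.0]
ft_force: [0.8, 0.5, -0.6]
grip_width: 0.0486
grasp_force: 23.8
```

Call:
move_arm --motion '[{"x": 0,"y": 0,"z": 0.1,"yaw": 0},{"x": 0,"y": 0,"z": 0.15,"yaw": 0},{"x": 0,"y": 0,"z": 0.15,"yaw": 0}]'

```text
clock: 14.1
eef_pos: [0.594, -0.1594, 0.1019]
tool_rot: [-0.384, 0.924, -0.0, 0.001]
ft_force: [0.4, 1.4, 5.2]
grip_width: 0.0489
grasp_force: 25.5
```

Call:
move_arm --motion '[{"x": 0,"y": 0,"z": 0.1,"yaw": 0},{"x": 0,"y": 0,"z": 0.15,"yaw": 0},{"x": 0,"y": 0,"z": 0.15,"yaw": 0}]'

```text
clock: 14.48
eef_pos: [0.5944, -0.1592, 0.1013]
tool_rot: [-0.384, 0.923, -0.0, 0.002]
ft_force: [-0.7, 3.1, 9.4]
grip_width: 0.0486
grasp_force: 26.7
```

Rigid-feeling contact at TCP z≈0.102, which is ambiguous. I'll measure the rim height from the last picture's rim diameter before pressing more.

```bash
python3 - <<'E'
import numpy as np,cv2
im=cv2.cvtColor(cv2.imread("pics/w6.png"),6).astype(np.float32)
c=np.load("cam.npz");T,K=c["T"],c["K"]
Ti=np.linalg.inv(T)
def proj(P):
    q=(Ti[:3,:3]@P.T).T+Ti[:3,3];q=(K@q.T).T;return (q[:,:2]/q[:,2:]).astype(np.float32)
t=np.linspace(0,2*np.pi,720,endpoint=False)
def prof(x,y,z,R):
    P=np.c_[x+R*np.cos(t),y+R*np.sin(t),0*t+z];u=proj(P)
    return cv2.remap(im,u[:,:1].copy(),u[:,1:].copy(),1).ravel()
# outer rim edge: maximise mean |dI/dr| at R=.036 over centre and z ; same for the inner rim edge
res=[]
for z in np.arange(.078,.104,.002):
    best=None
    for x in np.arange(.589,.597,.0005):
        for y in np.arange(-.163,-.155,.0005):
            g=np.median(prof(x,y,z,.0372)-prof(x,y,z,.0348));h=np.median(prof(x,y,z,.0278)-prof(x,y,z,.0302))
            s=abs(g),abs(h),x,y
            if best is None or s[0]+s[1]>best[0]+best[1]: best=s
    print(round(z,3),np.round(best,4))
x,y,z=.5925,-.1597,.091
print([(round(r*1e3,1),int(np.median(prof(x,y,z,r)))) for r in np.arange(.012,.041,.001)])
E
```

```text
0.078 [19.0039 49.9712  0.5935 -0.159 ]
0.08 [36.3477 36.4668  0.5935 -0.159 ]
0.082 [54.1465 21.874   0.5935 -0.159 ]
0.084 [69.625   9.9312  0.5935 -0.159 ]
0.086 [79.0303  5.5449  0.5935 -0.159 ]
0.088 [81.7656 24.3906  0.5935 -0.159 ]
0.09 [81.165  39.9873  0.5935 -0.159 ]
0.092 [78.6235 46.5474  0.5935 -0.1595]
0.094 [67.9316 50.8633  0.5935 -0.1595]
0.096 [56.9209 46.8281  0.5935 -0.1585]
0.098 [45.8604 40.4751  0.594  -0.159 ]
0.1 [31.4917 33.1523  0.593  -0.1585]
0.102 [14.3193 29.5078  0.5935 -0.159 ]
[(np.float64(12.0), 30), (np.float64(13.0), 36), (np.float64(14.0), 66), (np.float64(15.0), 114), (np.float64(16.0), 149), (np.float64(17.0), 152), (np.float64(18.0), 153), (np.float64(19.0), 153), (np.float64(20.0), 153), (np.float64(21.0), 154), (np.float64(22.0), 154), (np.float64(23.0), 156), (np.float64(24.0), 156), (np.float64(25.0), 155), (np.float64(26.0), 153), (np.float64(27.0), 133), (np.float64(28.0), 113), (np.float64(29.0), 116), (np.float64(30.0), 136), (np.float64(31.0), 139), (np.float64(32.0), 138), (np.float64(33.0), 135), (np.float64(34.0), 133), (np.float64(35.0), 133), (np.float64(36.0), 178), (np.float64(37.0), 209), (np.float64(38.0), 215), (np.float64(39.0), 216), (np.float64(40.0), 216)]
```

```bash
python3 - <<'E'
import numpy as np,cv2
from h import C,ray,bot
c=np.load("cam.npz");C["wrist"]=(c["T"],c["K"])
im=cv2.cvtColor(cv2.imread("pics/w6.png"),6)
k=(im[270:312,295:342]<130).astype(np.uint8)
n,l,s,ce=cv2.connectedComponentsWithStats(k)
for i in range(1,n):
    if s[i,4]>200: print(s[i],ce[i]+[295,270])
ph=np.radians(225.66);X=np.array([np.cos(ph),np.sin(ph)]);Y=np.array([np.sin(ph),-np.cos(ph)])
for rc in((291,318),):
    for z in(.2202,.2232,.2262):
        d=ray("wrist",rc,z)[:2]-[.637,-.1145];print(z,d@X*1e3,d@Y*1e3)
o=bot.get_obs();print(o["eef_pos"],o["ft_force"],o["ft_torque"],o["joint_pos"][5])
E
```

```text
[  9   7  28  29 607] [318.04942339 291.57001647]
0.2202 0.10164217707033388 -0.4277341891321319
0.2232 1.9395702430863124 -0.43253854738572517
0.2262 3.777498309102291 -0.43734290563931844
[ 0.59438191 -0.15917541  0.10130339] [-0.66646716  3.13851283  9.3704636 ] [0.69883958 0.2758565  0.04326131] -1.0497581241009637
```

The filter sits about 1.5–2 mm towards tool +x in the grip, so it's off-centre in the socket. I'll lift slightly, shift back 2 mm and descend again.

Call:
move_arm --motion '[{"x": 0,"y": 0,"z": -0.4,"yaw": 0},{"x": -0.2,"y": 0,"z": -0.4,"yaw": 0},{"x": -0.2,"y": 0,"z": -0.4,"yaw": 0},{"x": -0.2,"y": 0,"z": -0.2,"yaw": 0},{"x": -0.2,"y": 0,"z": -0.1,"yaw": 0},{"x": -0.2,"y": 0,"z": -0.1,"yaw": 0}]'

```text
clock: 15.22
eef_pos: [0.5948, -0.158, 0.1]
tool_rot: [-0.383, 0.924, 0.0, 0.0]
ft_force: [1.2, 0.6, -2.6]
grip_width: 0.0487
grasp_force: 23.4
```

Call:
move_arm --motion '[{"x": 0,"y": 0,"z": 0.1,"yaw": 0},{"x": 0,"y": 0,"z": 0.1,"yaw": 0},{"x": 0,"y": 0,"z": 0.1,"yaw": 0}]'

```text
clock: 15.6
eef_pos: [0.5948, -0.158, 0.0992]
tool_rot: [-0.383, 0.924, 0.0, 0.0]
ft_force: [1.0, 1.6, -1.3]
grip_width: 0.0489
grasp_force: 23.5
```

Free now, below the earlier contact height. I'll carry on down.

Call:
move_arm --motion '[{"x": 0,"y": 0,"z": 0.1,"yaw": 0},{"x": 0,"y": 0,"z": 0.2,"yaw": 0},{"x": 0,"y": 0,"z": 0.2,"yaw": 0}]'

```text
clock: 15.98
eef_pos: [0.5948, -0.158, 0.0973]
tool_rot: [-0.383, 0.924, 0.0, 0.0]
ft_force: [0.3, 3.3, -1.0]
grip_width: 0.0484
grasp_force: 23.8
```

Call:
move_arm --motion '[{"x": 0,"y": 0,"z": 0.1,"yaw": 0},{"x": 0,"y": 0,"z": 0.15,"yaw": 0},{"x": 0,"y": 0,"z": 0.15,"yaw": 0}]'

```text
clock: 16.35
eef_pos: [0.5949, -0.158, 0.0958]
tool_rot: [-0.384, 0.924, 0.0, 0.0]
ft_force: [0.7, 4.0, 0.3]
grip_width: 0.0485
grasp_force: 24.0
```

Call:
move_arm --motion '[{"x": -0.05,"y": 0.04,"z": 0.1,"yaw": 0},{"x": -0.05,"y": 0.04,"z": 0.15,"yaw": 0},{"x": -0.05,"y": 0.04,"z": 0.15,"yaw": 0}]'

```text
clock: 16.73
eef_pos: [0.5949, -0.1579, 0.0948]
tool_rot: [-0.383, 0.924, -0.0, 0.0]
ft_force: [-0.1, 2.4, 4.6]
grip_width: 0.0484
grasp_force: 25.1
```

Call:
move_arm --motion '[{"x": 0,"y": 0,"z": 0.1,"yaw": 0},{"x": 0,"y": 0,"z": 0.15,"yaw": 0},{"x": 0,"y": 0,"z": 0.15,"yaw": 0}]'

```text
clock: 17.1
eef_pos: [0.5949, -0.1578, 0.0934]
tool_rot: [-0.383, 0.924, -0.0, 0.0]
ft_force: [-1.2, 2.2, 5.6]
grip_width: 0.0486
grasp_force: 25.5
```

A soft 5–6 N slope means this is the valve spring. The collar should seat about 4 mm after contact.

Call:
move_arm --motion '[{"x": 0,"y": 0,"z": 0.1,"yaw": 0},{"x": 0,"y": 0,"z": 0.1,"yaw": 0}]'

```text
clock: 17.35
eef_pos: [0.595, -0.1578, 0.0925]
tool_rot: [-0.383, 0.924, -0.0, 0.0]
ft_force: [-2.1, 2.2, 6.5]
grip_width: 0.0487
grasp_force: 25.7
```

Call:
move_arm --motion '[{"x": 0,"y": 0,"z": 0.1,"yaw": 0},{"x": 0,"y": 0,"z": 0.1,"yaw": 0}]'

```text
clock: 17.6
eef_pos: [0.595, -0.1578, 0.0917]
tool_rot: [-0.383, 0.924, -0.0, 0.0]
ft_force: [-1.1, 2.1, 6.6]
grip_width: 0.0487
grasp_force: 26.0
```

Call:
move_arm --motion '[{"x": 0,"y": 0,"z": 0.1,"yaw": 0},{"x": 0,"y": 0,"z": 0.1,"yaw": 0}]'

```text
clock: 17.85
eef_pos: [0.595, -0.1578, 0.0909]
tool_rot: [-0.383, 0.924, -0.0, 0.0]
ft_force: [-1.0, 2.7, 7.9]
grip_width: 0.0489
grasp_force: 26.3
```

Call:
move_arm --motion '[{"x": 0,"y": 0,"z": 0.1,"yaw": 0},{"x": 0,"y": 0,"z": 0.1,"yaw": 0}]'

```text
clock: 18.1
eef_pos: [0.595, -0.1578, 0.0908]
tool_rot: [-0.383, 0.924, -0.001, 0.001]
ft_force: [-2.8, 2.9, 11.3]
grip_width: 0.0485
grasp_force: 27.5
```

Call:
move_arm --motion '[{"x": 0,"y": 0,"z": 0.05,"yaw": 0},{"x": 0,"y": 0,"z": 0.05,"yaw": 0}]'

```text
clock: 18.35
eef_pos: [0.595, -0.1578, 0.0908]
tool_rot: [-0.383, 0.924, -0.001, 0.001]
ft_force: [-4.9, 3.0, 13.3]
grip_width: 0.0487
grasp_force: 28.2
```

The collar is on the flange (rigid at 0.0908) with about 13 N of pressing. I'll turn clockwise in stages.

Call:
move_arm --motion '[{"x": 0,"y": 0,"z": 0,"yaw": 5},{"x": 0,"y": 0,"z": 0,"yaw": 10},{"x": 0,"y": 0,"z": 0,"yaw": 15},{"x": 0,"y": 0,"z": 0,"yaw": 20},{"x": 0,"y": 0,"z": 0,"yaw": 20}]'

```text
clock: 18.98
eef_pos: [0.5961, -0.1586, 0.0907]
tool_rot: [-0.217, 0.976, -0.001, 0.002]
ft_force: [-1.8, 1.3, 12.5]
grip_width: 0.0489
grasp_force: 27.4
```

Call:
move_arm --motion '[{"x": 0,"y": -0.01,"z": 0,"yaw": 5},{"x": 0,"y": -0.02,"z": 0,"yaw": 10},{"x": 0,"y": -0.03,"z": 0,"yaw": 15},{"x": 0,"y": -0.04,"z": 0,"yaw": 20},{"x": 0,"y": -0.04,"z": 0,"yaw": 20}]'

```text
clock: 19.6
eef_pos: [0.5963, -0.1593, 0.0908]
tool_rot: [-0.044, 0.999, -0.001, 0.002]
ft_force: [-1.9, 0.6, 10.7]
grip_width: 0.0487
grasp_force: 27.3
```

Call:
move_arm --motion '[{"x": 0,"y": -0.01,"z": 0,"yaw": 5},{"x": 0,"y": -0.02,"z": 0,"yaw": 10},{"x": 0,"y": -0.03,"z": 0,"yaw": 15},{"x": 0,"y": -0.03,"z": 0,"yaw": 20},{"x": 0,"y": -0.03,"z": 0,"yaw": 20}]'

```text
clock: 20.23
eef_pos: [0.5964, -0.1598, 0.0908]
tool_rot: [0.13, 0.991, -0.001, 0.002]
ft_force: [-1.0, 0.8, 10.7]
grip_width: 0.0488
grasp_force: 27.2
```

```bash
python3 - <<'E'
from h import *
o=bot.get_obs();q=o["tool_rot"];print(o["ft_force"],o["ft_torque"],2*np.degrees(np.arctan2(q[1],q[0])))
E
```

```text
[-0.9585118   0.84831999 10.70053281] [ 0.04565864  0.3070306  -0.05048965] 165.01641632491038
```

Call:
move_arm --motion '[{"x": 0,"y": 0,"z": 0,"yaw": 1.5},{"x": 0,"y": 0,"z": 0,"yaw": 3},{"x": 0,"y": 0,"z": 0,"yaw": 3}]'

```text
clock: 20.6
eef_pos: [0.5964, -0.1598, 0.0907]
tool_rot: [0.156, 0.988, -0.001, 0.002]
ft_force: [-1.9, 0.9, 11.0]
grip_width: 0.0486
grasp_force: 27.2
```

```bash
python3 - <<'E'
from h import *
o=bot.get_obs();q=o["tool_rot"];print(o["ft_force"],o["ft_torque"],2*np.degrees(np.arctan2(q[1],q[0])))
E
```

```text
[-1.92262619  0.87072551 11.0139161 ] [0.03595708 0.34940225 0.04176038] 162.03775117940324
```

Call:
move_arm --motion '[{"x": 0,"y": 0,"z": 0,"yaw": 1},{"x": 0,"y": 0,"z": 0,"yaw": 2},{"x": 0,"y": 0,"z": 0,"yaw": 2}]'

```text
clock: 20.98
eef_pos: [0.5964, -0.1599, 0.0907]
tool_rot: [0.173, 0.985, -0.001, 0.002]
ft_force: [-2.0, -0.0, 10.8]
grip_width: 0.0486
grasp_force: 27.2
```

```bash
python3 - <<'E'
from h import *
o=bot.get_obs();q=o["tool_rot"];print(o["ft_force"],o["ft_torque"],2*np.degrees(np.arctan2(q[1],q[0])))
E
```

```text
[-1.99607714 -0.01160442 10.77065116] [0.00871831 0.32132318 0.22101202] 160.07362487877964
```

The end stop is felt (torque 0.22 N m at 160°). I'll back off 3° to mid-notch, ease the press and release gradually.

Call:
move_arm --motion '[{"x": 0,"y": 0,"z": 0,"yaw": -1.5},{"x": 0,"y": 0,"z": 0,"yaw": -3.5},{"x": 0,"y": 0,"z": -0.05,"yaw": -3.5}]'

```text
clock: 21.35
eef_pos: [0.5966, -0.1598, 0.0908]
tool_rot: [0.143, 0.99, -0.001, 0.002]
ft_force: [0.6, 0.1, 7.5]
grip_width: 0.0489
grasp_force: 26.0
```

Call:
move_arm --motion '[{"x": 0,"y": 0,"z": 0,"yaw": 0},{"x": 0,"y": 0,"z": 0,"yaw": 0},{"x": 0,"y": 0,"z": 0,"yaw": 0}]' --gripper 0.3

```text
clock: 21.72
eef_pos: [0.5965, -0.1598, 0.0902]
tool_rot: [0.143, 0.99, -0.001, 0.002]
ft_force: [0.1, -0.6, 5.9]
grip_width: 0.0553
grasp_force: 7.3
```

Call:
move_arm --motion '[{"x": 0,"y": 0,"z": 0,"yaw": 0},{"x": 0,"y": 0,"z": 0,"yaw": 0},{"x": 0,"y": 0,"z": 0,"yaw": 0}]' --gripper 0.47

```text
clock: 22.1
eef_pos: [0.5958, -0.159, 0.0891]
tool_rot: [0.143, 0.99, -0.001, 0.001]
ft_force: [2.6, -1.1, 2.0]
grip_width: 0.0631
grasp_force: 4.1
```

Call:
move_arm --motion '[{"x": 0,"y": 0,"z": 0,"yaw": 0},{"x": 0,"y": 0,"z": 0,"yaw": 0},{"x": 0,"y": 0,"z": 0,"yaw": 0},{"x": 0,"y": 0,"z": 0,"yaw": 0}]' --gripper 0.85

```text
clock: 22.6
eef_pos: [0.5947, -0.158, 0.0885]
tool_rot: [0.143, 0.99, 0.0, -0.0]
ft_force: [0.6, -1.0, 0.9]
grip_width: 0.0789
grasp_force: 0.0
```

Call:
move_arm --motion '[{"x": 0,"y": 0,"z": -2,"yaw": 0},{"x": 0,"y": 0,"z": -6,"yaw": 0},{"x": 0,"y": 0,"z": -11,"yaw": 0},{"x": 0,"y": 0,"z": -13,"yaw": 0},{"x": 0,"y": 0,"z": -13,"yaw": 0}]'

```text
clock: 23.22
eef_pos: [0.5962, -0.1585, 0.221]
tool_rot: [0.143, 0.99, -0.0, 0.002]
ft_force: [-0.4, 0.5, -0.7]
grip_width: 0.0788
grasp_force: 0.0
```

```bash
python3 - <<'E'
from h import *
o=bot.get_obs();print(o["clock"],o["eef_pos"],o["ft_force"])
T,K=cm("wrist")
im=bot.camera("wrist");s=bot.camera("scene")
u=pix("wrist",(.5935,-.159,.09));print(u)
a=cv2.resize(im[max(0,int(u[1])-75):int(u[1])+75,int(u[0])-75:int(u[0])+75],(500,500),interpolation=2)
b=cv2.resize(s[130:230,290:350+0],None,fx=5,fy=5,interpolation=2)
b=cv2.resize(s[140:220,305:385-20],None,fx=5,fy=5,interpolation=2)
b=cv2.copyMakeBorder(b,0,500-b.shape[0],0,0,0)
cv2.imwrite("pics/fin.png",np.hstack([a,b]))
E
```

```text
23.225 [ 0.59620532 -0.1585248   0.22100682] [-0.35814488  0.45385054 -0.74097835]
[316.27928486 184.20735297]
```

View pics/fin.png

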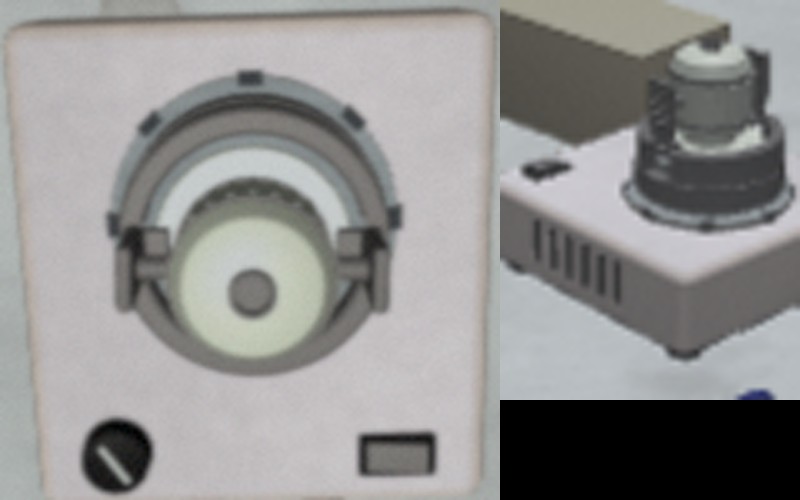

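The filter sits upright in the aspirator socket. Both tabs (crop cols 130 and 378, row 275) are sprung out symmetrically into the notches, as they were in the stand, and the gripper is clear.

```bash
python3 -c "
from workcell import bot
print(bot.job_done())"
```

```text
the job is handed in; nothing more can be done
None
```

The filter is out of the test stand and locked in the aspirator socket: I felt the end stop, and the last picture shows both tabs sprung out into the notches. The job was handed in at about 23 s with the gripper clear; on the way in, the filter met the socket off-centre at about 10 N, so I lifted and re-centred it.

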